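# Line up a book-rest plate with a drift pin, then fit its bolt

## Task

The book-rest plate hangs by its first bolt on the sloping stand, swung a little so that its two lower holes do not match the holes in the board behind. Take the red-handled tapered drift pin from the wooden block and push it fully home through the plate's red-ringed hole into the board, so that its taper draws the plate into line. Then fit the black-knobbed bolt fully home in the black-ringed hole, leave both in place and let go; leave the card box, eraser and small red box alone.

Things in the scene. Friction and masses are not known exactly. Their poses are not given: they have to be found in the camera images.
- stand: plywood board (150 mm up the slope, 230 wide, 16 thick) on two dark steel tubes, fixed. Origin: on the desk under the middle of the face, which is 95 mm up. Yawed 1.35 to 1.82 rad: the slope looks to the robot's right. Own x level, towards uphill, y left for one facing the slope, z up. The face slopes 30 degrees from level; outward normal (-0.5, 0, 0.866) in this frame.
- pin_hole (a point): centre of the board's hole for the drift pin, on the board's face under the plate (left hole for one facing the slope from its low edge; the one nearer the robot); through hole, 14 mm diameter, 35 mm downhill of and 65 mm left of the middle of the face. Fixed to the stand; its z is the outward normal of the face (the way in is along -z), x up the slope, y left.
- bolt_hole (a point): the same for the bolt: the right hole, farther from the robot, 14 mm diameter, 65 mm right of the middle and 35 mm downhill; axes as pin_hole.
- plate_pin_hole (a point): centre of the plate's red-ringed 14 mm hole, on the outer face of the plate (6 mm above the board's face); moves with the plate.
- plate_bolt_hole (a point): centre of the plate's black-ringed 14 mm hole, on the outer face of the plate; moves with the plate.
- plate (a joint): angle (rad) of the aluminium plate (120 x 196 x 6 mm, 12 mm high ledge along its low edge) about its first bolt, which lies midway between the two lower holes and 75 mm uphill of their line; 0 = holes in line, positive = anticlockwise seen from outside. Stays where left; about 1.2 N at a lower hole moves it. Lower holes start 4 to 6.5 mm out of line; with the pin home about 0.012 rad of play remains.
- pin: loose drift pin, about 60 g, 90 mm long, red ribbed round handle. Origin: middle of its narrow tip; z along the pin towards the handle. From the tip: taper from 4 to 13 mm diameter over 24 mm, then 13 mm straight to the shoulder at 38 mm, collar 21 mm across and 4 mm thick, then handle 14 mm across up to 90 mm. It starts upright in one hole of the block. Fully home, the collar rests on the plate, so the shoulder is 6 mm above the board's face.
- pin_shoulder (a point): on the pin's axis, underside of the collar, 38 mm from the tip.
- pin_grip (a point): on the pin's axis, on the handle, 70 mm from the tip; a good place to grip.
- bolt: loose plain (unthreaded) push-in bolt, about 60 g, 90 mm long, brass with a black ribbed round knob. Origin: middle of its foot; z along the bolt towards the knob. From the foot: lead from 6 to 12 mm diameter over 10 mm, then 12 mm straight to the shoulder at 38 mm, collar 21 mm across and 4 mm thick, then knob 16 mm across up to 90 mm. It starts upright in the other hole of the block. Fully home, the collar rests on the plate.
- bolt_shoulder (a point): on the bolt's axis, underside of the collar, 38 mm from the foot.
- bolt_grip (a point): on the bolt's axis, on the knob, 70 mm from the foot; a good place to grip.
- block: brown wooden tool block, fixed, 50 x 140 x 45 mm; origin in the centre of its underside, long side along its y. Two upright through holes of 14 mm at y = +45 and -45 mm hold the pin and the bolt (either way round), whose collars rest on its top, so lift 40 mm or more to draw them. Beyond the block stands a fixed white foam box 156 mm high (x 0.585 to 0.76, y -0.32 to 0): carry things well above it and above the stand (135 mm high).
- card_box: bystander: white card box 40 x 58 x 12 mm near the desk edge before the robot; origin centre of underside.
- eraser: bystander: blue and white eraser 19 x 42 x 12 mm near the desk edge, left of the card box; origin centre of underside.
- red_carton: bystander: small red box 30 x 46 x 15 mm lying on the right beyond the block; origin centre of underside.

How it is judged:
By the outcome, as a careful person would: the job done as asked, in the order asked, and still so for the second after the job is handed in, with the robot touching nothing.
It also fails if it takes over 67 s, if anything falls off the work surface, if the arm or the gripper's body presses on something with over 40 N, if the wrist force passes 120 N, or if a joint passes its speed limit or range.

## Robot

A 6-joint arm with a two-finger parallel gripper is mounted at the origin on a cart in front of the work surface, level with it; the furniture and walls round the work are solid. World frame = base frame: x ahead of the robot, y to its left, z up, the work surface at z = 0. Lengths are in m, angles in rad, forces in N, time in s.
With the tool pointing down it reaches from about 0.35 to 0.775 m from the base axis. Payload 5.5 kg.
Tool frame: the origin (TCP) lies at the very end of the fingers, on their centre line; the grasp point (between the pads) lies behind it (env.hold_point_z is the z of the grasp point in the tool frame, in m); z points along the fingers, y is the line along which they close (so a half turn about z gives the same grasp; the last joint's range is limited). The gripper opens to 85 mm and grips with 20 to 120 N. Pads are 22 mm wide; open, the fingers measure 114 mm over their backs; the gripper's body (76 mm by 85 mm) begins 54 mm behind the grasp point. The pads swing forward as they close: fully open they stand 13 mm farther back than shut.
Start: joints at [-1.31, 0.313, 0.046, 1.304, 0, 1.431], TCP at [0.224, -0.529, 0.231] pointing down, gripper open.
Joint ranges: [-2.76, 2.76], [-0.86, 1.69], [-1.03, 1.26], [-2.2, 2.34], [-1.47, 1.5], [-3.14, 3.14]. Speed limits (rad/s): [2.57, 2.57, 3.14, 3.14, 3.14, 3.14].

## Interface

Orientations are given as a unit quaternion [w, x, y, z].
In Python, from workcell import env gives the robot as it stands.
- The arm moves only by the tool arm_command, never from a script. Its argument "rows" is a list of rows, each an object with "delta_pos": the shift along the tool's x, y, z scaled (see below), a list of three; "rot": the turn, a rotation vector about the tool's x, y, z scaled (see below), a list of three; "fingers": the closure, from 0 (fully open) to 1 (shut). A call has 1 to 20 rows; each row shifts and turns the commanded pose from where the row before left it, along the tool's axes as they then stand; what a row does not reach is not made up. The controller multiplies each number of a shift by 0.02 m and each number of a turn by 360 degrees. A row lasts 1/10 s, in which the tool goes at most 50 mm and 8.59 degrees, less where a joint would pass 70% of its speed; a pose out of reach is approached as far as the arm can. A call with a number of a shift or a turn outside -1 to 1 is refused whole. A call with a gripper value outside its range is refused whole. The fingers move at their own pace and stop on an object; "squeeze" is the grip in N (left out, the last holds). Time passes only in rows, so rows that do not move let the fingers close. It gives the time, the measured TCP pose, the force and the opening at its end, in the units of the state.
- env.get_state(): the state, without advancing time (a new reading comes with each control period).
- env.read_camera(name): name is "scene" or "top" or "wrist"; returns (picture, depth): 420x560x3 uint8, blue, green, red; 420x560 float32, m along the optical axis (not along the pixel's ray), 0 where there is no reading.
- env.get_calibration(name): a dict with "mtx" (3x3 intrinsics, pixels), "distortion" ([k1, k2, p1, p2, k3] as OpenCV has them; the pictures are not rectified), "R" (3x3) and "t" (3): a world point X has camera coordinates R X + t. Camera axes: x right, y down, z forward; pixel columns grow to the right and rows downward; lengths in m; the calibration is good to about 2 mm. A picture is of the moment at which its call begins: read the wrist's pose just before it. get_calibration takes no time and is no camera call; for the wrist camera it gives the pose at the moment of the call.
- env.hand_in(): hands the job in, once; it reports no verdict.
The state is a dict: "clock": time; "joint_pos": joint angles; "qvel": joint speeds; "tau": joint torques, N m; "tcp_pos": TCP position; "orientation": TCP orientation; "wrist_force": force on the tool from outside, world axes, zero at the start; "ft_torque": the same for the moment, N m; "finger_gap": finger opening in m.
Only numpy, scipy, OpenCV 4.12 (cv2) and the standard library are available. Lean on these libraries where they do the work, as an engineer would, in place of code of your own. Each camera call takes 0.05 s, during which the arm holds its last target. There are 200 camera calls.

## Working session

There is one attempt and no reset: what is moved stays moved. The work goes in short steps, Python scripts to look and compute and a tool call to move; the robot and the scene stay as the last step left them, time stands still between calls to the robot, and variables do not carry over. Pictures are saved under pics/ and viewed, on a budget of 10 in all, crops included, one or two more only if the job needs it, and the job is handed in when it is done.

Besides the shell and the picture viewer there is one more tool, called after ">>>" as a command line: name --argument value ..., lists and objects as JSON in quotes. arm_command: Moves the arm, as the interface text tells. Shifts and turns lie within -1 to 1; 1 stands for 0.02 m of shift or 360 degrees of turn. Its arguments: {"type":"object","properties":{"rows":{"type":"array","items":{"type":"object","properties":{"delta_pos":{"type":"array","items":{"type":"number","minimum":-1,"maximum":1}},"rot":{"type":"array","items":{"type":"number","minimum":-1,"maximum":1}},"fingers":{"type":"number"}}}},"squeeze":{"type":"number"}},"required":["rows"]}

```bash
ls; mkdir -p pics; cat > h.py <<'E'
import numpy as np, cv2
from workcell import env
from scipy.spatial.transform import Rotation as R
def pix2world(c,uv,z=None,depth=None):
    k=env.get_calibration(c) if isinstance(c,str) else c
    K=np.array(k["mtx"],float);D=np.array(k["distortion"],float);Rm=np.array(k["R"]);t=np.array(k["t"]).ravel()
    p=cv2.undistortPoints(np.array(uv,float).reshape(-1,1,2),K,D).reshape(-1,2)
    d=np.c_[p,np.ones(len(p))]@Rm; o=-Rm.T@t
    if depth is not None: return o+d*np.asarray(depth).reshape(-1,1)
    s=(z-o[2])/d[:,2]; return o+d*s[:,None]
def rays(k,uv):
    K=np.array(k["mtx"],float);D=np.array(k["distortion"],float);Rm=np.array(k["R"]);t=np.array(k["t"]).ravel()
    p=cv2.undistortPoints(np.array(uv,float).reshape(-1,1,2),K,D).reshape(-1,2)
    d=np.c_[p,np.ones(len(p))]@Rm
    return -Rm.T@t, d/np.linalg.norm(d,axis=1)[:,None]
def plane_hit(k,uv,p0,n):
    o,d=rays(k,uv); return o+d*(((p0-o)@n)/(d@n))[:,None]
def proj(k,X):
    Rm=np.array(k["R"]);t=np.array(k["t"],float)
    return cv2.projectPoints(np.array(X,float).reshape(-1,3),cv2.Rodrigues(Rm)[0],t,np.array(k["mtx"],float),np.array(k["distortion"],float))[0].reshape(-1,2)
def tool():
    s=env.get_state();q=s["orientation"];return np.array(s["tcp_pos"]),R.from_quat([q[1],q[2],q[3],q[0]]).as_matrix()
E
python3 - <<'E'
from h import *
s=env.get_state();print(s,env.hold_point_z)
for n in("scene","top"):
    im,d=env.read_camera(n);cv2.imwrite(f"pics/{n}0.png",im);np.save(f"pics/{n}0.npy",d)
    k=env.get_calibration(n);print(n,-np.array(k["R"]).T@np.array(k["t"]).ravel(),np.array(k["mtx"])[0,0],np.array(k["R"]).round(2).tolist())
E
```

```text
pics
{'clock': 0.0, 'joint_pos': array([-1.30959875e+00,  3.14012007e-01,  4.50131251e-02,  1.30355973e+00,
        1.35001700e-05,  1.43118208e+00]), 'qvel': array([ 0.00062443,  0.00118694, -0.00055598, -0.00063508, -0.00180211,
        0.0022494 ]), 'tau': array([-1.12217763e-04, -4.80634582e+01,  2.98529881e+01,  1.95770472e-02,
       -7.22365758e-05, -6.11744639e-06]), 'tcp_pos': array([ 0.22420861, -0.52896895,  0.2304162 ]), 'orientation': array([-8.79923510e-04,  9.79985476e-01,  1.99067051e-01, -4.67954332e-05]), 'wrist_force': array([-0.22852143,  0.94877863,  0.11660626]), 'ft_torque': array([ 0.01746912, -0.00506664,  0.01262696]), 'finger_gap': 0.08548776899437784} -0.0187
scene [-0.32830653  0.45531534  0.8553457 ] 450.22222778729895 [[-0.5, -0.87, 0.01], [-0.53, 0.3, -0.79], [0.69, -0.4, -0.61]]
top [ 0.30650326 -0.03443411  1.21206893] 528.3682004561299 [[-0.02, -1.0, 0.01], [-0.98, 0.02, -0.19], [0.19, -0.02, -0.98]]
```

View pics/top0.png

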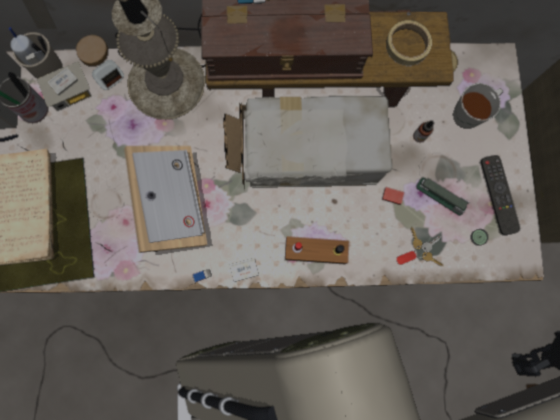

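View pics/scene0.png

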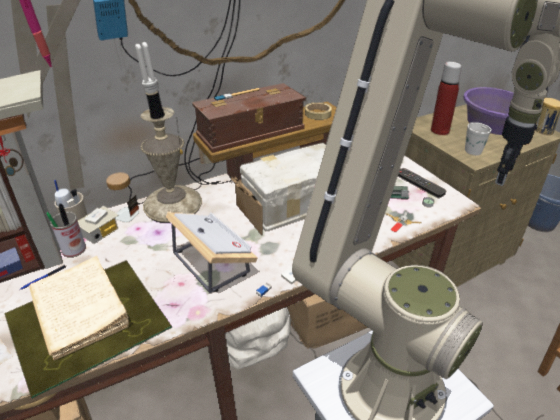

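Top view: stand with red ring at (189,222), black ring at (177,165) and first bolt at (151,195); the pin's red top is at (297,247) and the bolt's black knob at (339,249) in the block. The scene view is coarser. I'll take coarse positions next.

```bash
python3 - <<'E'
from h import *
k=env.get_calibration("top");im=cv2.imread("pics/top0.png");d=np.load("pics/top0.npy")
hsv=cv2.cvtColor(im,cv2.COLOR_BGR2HSV)
def blob(m,x0,x1,y0,y1):
    q=np.zeros_like(m);q[y0:y1,x0:x1]=m[y0:y1,x0:x1];ys,xs=np.nonzero(q);return (xs.mean(),ys.mean(),len(xs))
red=((hsv[...,0]<8)|(hsv[...,0]>172))&(hsv[...,1]>110)&(hsv[...,2]>60)
red=red.astype(np.uint8)
blk=(im.max(2)<45).astype(np.uint8)
for n,b in dict(pin=blob(red,290,305,238,256),bolt=blob(blk,330,348,240,258)).items(): print(n,b,pix2world(k,b[:2],z=.09))
for n,uv in dict(red=(189,222),blk=(177,165),fb=(151,195)).items():
    print(n,pix2world(k,uv,depth=d[uv[1],uv[0]]))
for uv in [(287,238),(349,239),(349,263),(286,260)]: print("block",pix2world(k,uv,z=.045))
for uv in [(127,148),(190,146),(207,243),(137,251)]: print("board",pix2world(k,uv,depth=d[uv[1],uv[0]]))
E
```

```text
pin (np.float64(297.90697674418607), np.float64(245.27906976744185), 43) [[ 0.44115206 -0.11233629  0.09      ]]
bolt (np.float64(338.8181818181818), np.float64(249.0), 33) [[ 0.43113183 -0.19963224  0.09      ]]
red [[0.49889182 0.12215398 0.07665911]]
blk [[0.63013543 0.15077195 0.06894791]]
fb [[0.54905489 0.19494829 0.1294868 ]]
block [[ 0.46339997 -0.09169506  0.045     ]]
block [[ 0.45799435 -0.2301368   0.045     ]]
block [[ 0.4044741  -0.22741917  0.045     ]]
block [[ 0.41443525 -0.08802245  0.045     ]]
board [[0.6514299  0.24713692 0.13464816]]
board [[0.67695142 0.12321548 0.05940071]]
board [[0.46159513 0.09077505 0.00217744]]
board [[ 0.44716042  0.25338195 -0.00396276]]
```

>>> arm_command --rows '[{"delta_pos": [0.9, -0.75, 0]}, {"delta_pos": [0.9, -0.75, 0]}, {"delta_pos": [0.9, -0.75, 0]}, {"delta_pos": [0.9, -0.75, 0]}, {"delta_pos": [0.9, -0.75, 0]}, {"delta_pos": [0.9, -0.75, 0]}, {"delta_pos": [0.9, -0.75, 0]}, {"delta_pos": [0.9, -0.75, 0]}, {"delta_pos": [0.9, -0.75, 0]}, {"delta_pos": [0.9, -0.75, 0]}, {"delta_pos": [0.9, -0.75, 0]}, {"delta_pos": [0.9, -0.75, 0]}, {"delta_pos": [0.9, -0.75, 0]}, {"delta_pos": [0.9, -0.75, 0]}, {"delta_pos": [0.9, -0.75, 0]}, {"delta_pos": [0.9, -0.75, 0]}, {"delta_pos": [0.9, -0.75, 0]}, {"delta_pos": [0.9, -0.75, 0]}, {"delta_pos": [0.9, -0.75, 0]}, {"delta_pos": [0.9, -0.75, 0]}]'

```text
schema error: expected keys delta_pos, rot, fingers
```

>>> arm_command --rows '[{"rot": [0, 0, -0.0233]}, {"rot": [0, 0, -0.0233]}, {"rot": [0, 0, -0.0233]}, {"rot": [0, 0, -0.0233]}, {"rot": [0, 0, -0.0233]}, {"rot": [0, 0, -0.0233]}, {"rot": [0, 0, -0.0233]}, {"rot": [0, 0, -0.0233]}, {}]'

```text
schema error: expected keys delta_pos, rot, fingers
```

```bash
python3 - <<'E'
from h import *
s=env.get_state();p,T=tool();print(s["clock"],s["joint_pos"],p);print(T.round(3))
k=env.get_calibration("wrist");c=-np.array(k["R"]).T@np.array(k["t"]).ravel();print("cam in tool",T.T@(c-p),(np.array(k["R"])@T).round(3).tolist(),k["mtx"][0][0])
im,d=env.read_camera("wrist");cv2.imwrite("pics/w1.png",im);np.save("pics/w1.npy",d)
np.savez("pics/w1k.npz",**{a:np.array(b) for a,b in k.items()})
print(proj(k,[[.441,-.112,.097],[.431,-.2,.097]]))
E
```

```text
0.1 [-1.30960789e+00  3.13941835e-01  4.50761905e-02  1.30362195e+00
 -9.23815603e-06  1.43117255e+00] [ 0.22419822 -0.52897666  0.23048195]
[[ 0.921  0.39  -0.   ]
 [ 0.39  -0.921  0.002]
 [ 0.    -0.002 -1.   ]]
cam in tool [ 0.07660568  0.00069354 -0.14138278] [[-0.001, 1.0, 0.0], [-0.954, -0.001, -0.3], [-0.3, -0.0, 0.954]] 359.75739434066656
[[-435.26328344 -633.52283055]
 [-185.85679526 -442.44283056]]
```

View pics/w1.png

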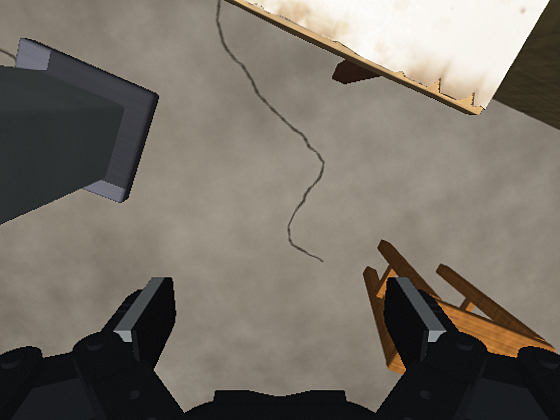

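The moves were refused (every key is needed). The picture shows only the floor and the open fingers, so I'm resending the moves.

>>> arm_command --rows '[{"delta_pos": [0.9, -0.75, 0], "rot": [0, 0, 0], "fingers": 0}, {"delta_pos": [0.9, -0.75, 0], "rot": [0, 0, 0], "fingers": 0}, {"delta_pos": [0.9, -0.75, 0], "rot": [0, 0, 0], "fingers": 0}, {"delta_pos": [0.9, -0.75, 0], "rot": [0, 0, 0], "fingers": 0}, {"delta_pos": [0.9, -0.75, 0], "rot": [0, 0, 0], "fingers": 0}, {"delta_pos": [0.9, -0.75, 0], "rot": [0, 0, 0], "fingers": 0}, {"delta_pos": [0.9, -0.75, 0], "rot": [0, 0, 0], "fingers": 0}, {"delta_pos": [0.9, -0.75, 0], "rot": [0, 0, 0], "fingers": 0}, {"delta_pos": [0.9, -0.75, 0], "rot": [0, 0, 0], "fingers": 0}, {"delta_pos": [0.9, -0.75, 0], "rot": [0, 0, 0], "fingers": 0}, {"delta_pos": [0.9, -0.75, 0], "rot": [0, 0, 0], "fingers": 0}, {"delta_pos": [0.9, -0.75, 0], "rot": [0, 0, 0], "fingers": 0}, {"delta_pos": [0.9, -0.75, 0], "rot": [0, 0, 0], "fingers": 0}, {"delta_pos": [0.9, -0.75, 0], "rot": [0, 0, 0], "fingers": 0}, {"delta_pos": [0.9, -0.75, 0], "rot": [0, 0, 0], "fingers": 0}, {"delta_pos": [0.9, -0.75, 0], "rot": [0, 0, 0], "fingers": 0}, {"delta_pos": [0.9, -0.75, 0], "rot": [0, 0, 0], "fingers": 0}, {"delta_pos": [0.9, -0.75, 0], "rot": [0, 0, 0], "fingers": 0}, {"delta_pos": [0.9, -0.75, 0], "rot": [0, 0, 0], "fingers": 0}, {"delta_pos": [0.9, -0.75, 0], "rot": [0, 0, 0], "fingers": 0}]'

```text
clock: 2.15
tcp_pos: [0.4389, -0.1118, 0.2311]
orientation: [-0.0, 0.98, 0.199, -0.0]
wrist_force: [0.6, -1.2, 0.2]
finger_gap: 0.0855
```

>>> arm_command --rows '[{"delta_pos": [0, 0, 0], "rot": [0, 0, -0.0233], "fingers": 0}, {"delta_pos": [0, 0, 0], "rot": [0, 0, -0.0233], "fingers": 0}, {"delta_pos": [0, 0, 0], "rot": [0, 0, -0.0233], "fingers": 0}, {"delta_pos": [0, 0, 0], "rot": [0, 0, -0.0233], "fingers": 0}, {"delta_pos": [0, 0, 0], "rot": [0, 0, -0.0233], "fingers": 0}, {"delta_pos": [0, 0, 0], "rot": [0, 0, -0.0233], "fingers": 0}, {"delta_pos": [0, 0, 0], "rot": [0, 0, -0.0233], "fingers": 0}, {"delta_pos": [0, 0, 0], "rot": [0, 0, -0.0233], "fingers": 0}, {"delta_pos": [0, 0, 0], "rot": [0, 0, 0], "fingers": 0}, {"delta_pos": [0, 0, 0], "rot": [0, 0, 0], "fingers": 0}]'

```text
clock: 3.15
tcp_pos: [0.4386, -0.1127, 0.2311]
orientation: [-0.0, 0.708, 0.706, -0.0]
wrist_force: [-0.1, 0.5, -0.6]
finger_gap: 0.0854
```

```bash
cat > look.py <<'E'
import sys
from h import *
n=sys.argv[1]
s=env.get_state();p,T=tool();print(s["clock"],s["joint_pos"].round(3),p.round(4),"F",np.round(s["wrist_force"],1),"gap",s["finger_gap"]);print(T.round(3).tolist())
k=env.get_calibration("wrist")
im,d=env.read_camera("wrist");cv2.imwrite(f"pics/{n}.png",im);np.save(f"pics/{n}.npy",d)
np.savez(f"pics/{n}k.npz",**{a:np.array(b) for a,b in k.items()},p=p,T=T)
E
python3 look.py w2
```

```text
3.15 [-0.429  0.077 -0.248  1.245 -0.     1.144] [ 0.4386 -0.1127  0.2311] F [-0.1  0.5 -0.6] gap 0.08539912155621586
[[0.002, 1.0, -0.0], [1.0, -0.002, 0.0], [0.0, -0.0, -1.0]]
```

View pics/w2.png

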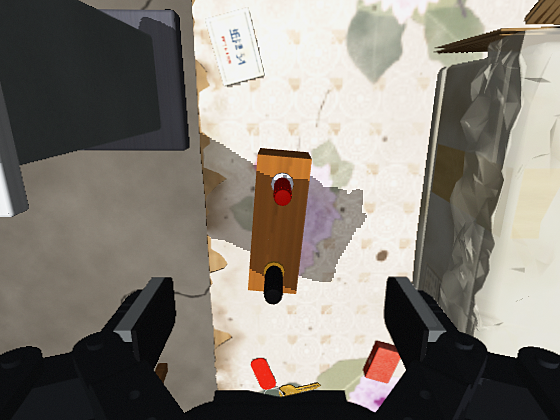

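Wrist view: red pin handle with its top near (283,198), black knob with its top near (273,296), both standing in the block. I'll now locate the axes from the handle masks.

```bash
python3 - <<'E'
from h import *
k=np.load("pics/w2k.npz");im=cv2.imread("pics/w2.png");d=np.load("pics/w2.npy")
hsv=cv2.cvtColor(im,cv2.COLOR_BGR2HSV)
red=((hsv[...,0]<8)|(hsv[...,0]>172))&(hsv[...,1]>150)
blk=im.max(2)<60
for n,m,(x0,x1,y0,y1) in(("pin",red,(265,300,170,215)),("bolt",blk,(258,290,258,310))):
    q=np.zeros(m.shape,np.uint8);q[y0:y1,x0:x1]=m[y0:y1,x0:x1]
    nn,l,st,_=cv2.connectedComponentsWithStats(q);i=1+st[1:,4].argmax();x,y,w,h,a=st[i]
    rows=[(r,np.nonzero(l[r]==i)[0][[0,-1]].tolist()) for r in range(y,y+h,2)]
    w2=np.median([b[1]-b[0]+1 for r,b in rows[len(rows)//2:]]);
    cx=np.mean([np.mean(b) for r,b in rows[-6:]]);cy=y+h-0.5-w2/2
    X=pix2world(k,(cx,cy),z=.097)[0]
    print(n,(x,y,w,h),w2,cx,cy,X,"depth pt",pix2world(k,(cx,cy),depth=d[int(cy),int(cx)])[0])
    # other end: axis at collar top
    print(proj(k,[[X[0],X[1],.049]]))
for uv in [(262,149),(312,158),(297,293),(248,289)]: print("blocktop",pix2world(k,uv,z=.045)[0],d[uv[1],uv[0]])
E
```

```text
pin (np.int32(273), np.int32(178), np.int32(19), np.int32(28)) 18.0 282.3333333333333 196.5 [ 0.44107702 -0.11084703  0.097     ] depth pt [ 0.44108279 -0.11104289  0.09627301]
[[281.90740407 182.9088161 ]]
bolt (np.int32(264), np.int32(266), np.int32(19), np.int32(38)) 19.0 272.6666666666667 294.0 [ 0.43264579 -0.1980012   0.097     ] depth pt [ 0.4326206  -0.19865193  0.09588908]
[[273.51545323 268.84457827]]
blocktop [ 0.42314093 -0.08036248  0.045     ] 0.36158362
blocktop [ 0.46854793 -0.08866367  0.045     ] 0.37487134
blocktop [ 0.45644504 -0.22738821  0.045     ] 0.42108977
blocktop [ 0.40630537 -0.22259522  0.045     ] 0.36898738
```

>>> arm_command --rows '[{"delta_pos": [0.011, 0.012, 0.86], "rot": [0, 0, 0], "fingers": 0}, {"delta_pos": [0.011, 0.012, 0.86], "rot": [0, 0, 0], "fingers": 0}, {"delta_pos": [0.011, 0.012, 0.86], "rot": [0, 0, 0], "fingers": 0}, {"delta_pos": [0.011, 0.012, 0.86], "rot": [0, 0, 0], "fingers": 0}, {"delta_pos": [0.011, 0.012, 0.86], "rot": [0, 0, 0], "fingers": 0}, {"delta_pos": [0.011, 0.012, 0.86], "rot": [0, 0, 0], "fingers": 0}, {"delta_pos": [0.011, 0.012, 0.86], "rot": [0, 0, 0], "fingers": 0}, {"delta_pos": [0.011, 0.012, 0.86], "rot": [0, 0, 0], "fingers": 0}, {"delta_pos": [0.011, 0.012, 0.86], "rot": [0, 0, 0], "fingers": 0}, {"delta_pos": [0.011, 0.012, 0.86], "rot": [0, 0, 0], "fingers": 0.5}, {"delta_pos": [0, 0, 0], "rot": [0, 0, 0], "fingers": 1}, {"delta_pos": [0, 0, 0], "rot": [0, 0, 0], "fingers": 1}, {"delta_pos": [0, 0, 0], "rot": [0, 0, 0], "fingers": 1}, {"delta_pos": [0, 0, 0], "rot": [0, 0, 0], "fingers": 1}, {"delta_pos": [0, 0, 0], "rot": [0, 0, 0], "fingers": 1}, {"delta_pos": [0, 0, 0], "rot": [0, 0, 0], "fingers": 1}, {"delta_pos": [0, 0, 0], "rot": [0, 0, 0], "fingers": 1}, {"delta_pos": [0, 0, 0], "rot": [0, 0, 0], "fingers": 1}]' --squeeze 70

```text
clock: 5.0
tcp_pos: [0.4417, -0.1109, 0.0603]
orientation: [0.001, 0.707, 0.707, 0.0]
wrist_force: [-1.7, 0.1, 7.0]
finger_gap: 0.0123
```

>>> arm_command --rows '[{"delta_pos": [0, 0, -0.3], "rot": [0, 0, 0], "fingers": 1}, {"delta_pos": [0, 0, -0.7], "rot": [0, 0, 0], "fingers": 1}, {"delta_pos": [0, 0, -1], "rot": [0, 0, 0], "fingers": 1}, {"delta_pos": [0, 0, -1], "rot": [0, 0, 0], "fingers": 1}, {"delta_pos": [0, 0, -1], "rot": [0, 0, 0], "fingers": 1}, {"delta_pos": [0, 0, -1], "rot": [0, 0, 0], "fingers": 1}, {"delta_pos": [0, 0, -1], "rot": [0, 0, 0], "fingers": 1}, {"delta_pos": [0, 0, -1], "rot": [0, 0, 0], "fingers": 1}, {"delta_pos": [0, 0, -1], "rot": [0, 0, 0], "fingers": 1}, {"delta_pos": [0, 0, -1], "rot": [0, 0, 0], "fingers": 1}]'

```text
clock: 6.0
tcp_pos: [0.441, -0.1104, 0.2405]
orientation: [0.0, 0.707, 0.707, 0.0]
wrist_force: [0.1, -0.4, 0.1]
finger_gap: 0.0125
```

>>> arm_command --rows '[{"delta_pos": [0.86, 0.49, 0], "rot": [0, 0, 0], "fingers": 1}, {"delta_pos": [0.86, 0.49, 0], "rot": [0, 0, 0], "fingers": 1}, {"delta_pos": [0.86, 0.49, 0], "rot": [0, 0, 0], "fingers": 1}, {"delta_pos": [0.86, 0.49, 0], "rot": [0, 0, 0], "fingers": 1}, {"delta_pos": [0.86, 0.49, 0], "rot": [0, 0, 0], "fingers": 1}, {"delta_pos": [0.86, 0.49, 0], "rot": [0, 0, 0], "fingers": 1}, {"delta_pos": [0.86, 0.49, 0], "rot": [0, 0, 0], "fingers": 1}, {"delta_pos": [0.86, 0.49, 0], "rot": [0, 0, 0], "fingers": 1}, {"delta_pos": [0.86, 0.49, 0], "rot": [0, 0, 0], "fingers": 1}, {"delta_pos": [0.86, 0.49, 0], "rot": [0, 0, 0], "fingers": 1}, {"delta_pos": [0, 0, 0.7], "rot": [0, 0, -0.0142], "fingers": 1}, {"delta_pos": [0, 0, 0.7], "rot": [0, 0, -0.0142], "fingers": 1}, {"delta_pos": [0, 0, 0], "rot": [0, 0.0208, 0], "fingers": 1}, {"delta_pos": [0, 0, 0], "rot": [0, 0.0208, 0], "fingers": 1}, {"delta_pos": [0, 0, 0], "rot": [0, 0.0208, 0], "fingers": 1}, {"delta_pos": [0, 0, 0], "rot": [0, 0.0208, 0], "fingers": 1}, {"delta_pos": [0, 0, 0], "rot": [0, 0, 0], "fingers": 1}, {"delta_pos": [0, 0, 0], "rot": [0, 0, 0], "fingers": 1}]'

```text
clock: 7.8
tcp_pos: [0.5391, 0.0607, 0.2107]
orientation: [-0.198, 0.62, 0.741, 0.165]
wrist_force: [0.6, -0.4, 0.7]
finger_gap: 0.0124
```

```bash
python3 look.py w3
```

```text
7.8 [-0.292  0.401  0.012  1.438  0.46   1.041] [0.5391 0.0607 0.2107] F [ 0.6 -0.4  0.7] gap 0.01235870953725284
[[-0.153, 0.984, -0.089], [0.854, 0.177, 0.49], [0.498, -0.001, -0.867]]
```

View pics/w3.png

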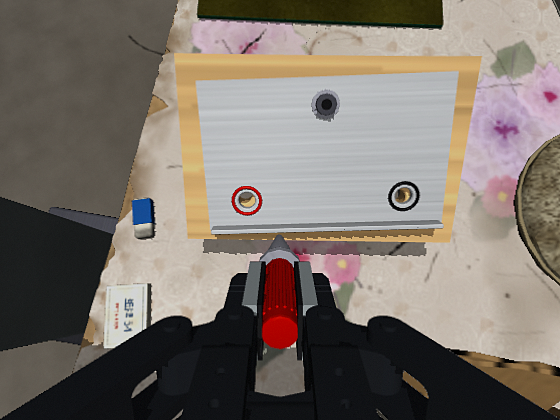

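Wrist view: board corners near (175,55), (480,56), (453,241), (188,240); red ring at (247,201), black ring at (404,196), first bolt at (326,104), pin tip near (280,236) held straight. Next step: fit the stand pose and the plate angle.

```bash
cat > stand.py <<'E'
from h import *
from scipy.optimize import least_squares
def frame(x,y,yaw):
    u=np.array([np.cos(yaw),np.sin(yaw),0]);l=np.array([-np.sin(yaw),np.cos(yaw),0]);z=np.array([0,0,1.])
    n=-.5*u+.866*z;s=.866*u+.5*z
    return np.array([x,y,.095]),s,l,n
def face(P,a,b,h=0):  # a up-slope, b left
    o,s,l,n=frame(*P);return o+a*s+b*l+h*n
C=[(.075,.115),(.075,-.115),(-.075,-.115),(-.075,.115)]
E
python3 - <<'E'
from stand import *
k=np.load("pics/w3k.npz");im=cv2.imread("pics/w3.png");hsv=cv2.cvtColor(im,cv2.COLOR_BGR2HSV)
wood=(hsv[...,0]>10)&(hsv[...,0]<28)&(hsv[...,1]>70)&(hsv[...,2]>150)
# edge lines by scanning
def line(pts):
    vx,vy,x,y=cv2.fitLine(np.array(pts,np.float32),cv2.DIST_HUBER,0,.01,.01).ravel();return np.cross([x,y,1],[x+vx,y+vy,1])
K=[ (r,np.nonzero(wood[r,165:300])[0]) for r in range(75,225,5)]
L=line([(165+a[0]-.5,r) for r,a in K if len(a)])
Kr=[ (r,np.nonzero(wood[r,400:490])[0]) for r in range(75,225,5)]
Rr=line([(400+a[-1]+.5,r) for r,a in Kr if len(a)])
Tt=line([(c,40+np.nonzero(wood[40:90,c])[0][0]-.5) for c in range(190,470,5)])
Bp=[(c,225+np.nonzero(wood[225:250,c])[0]) for c in list(range(195,250,4))+list(range(310,440,5))]
B=line([(c,a[-1]+.5) for c,a in Bp if len(a)])
I=lambda a,b:(lambda v:v[:2]/v[2])(np.cross(a,b))
q=np.array([I(L,Tt),I(Rr,Tt),I(Rr,B),I(L,B)]);print("corners",q.round(1).tolist())
f=lambda P:(proj(k,[face(P,a,b) for a,b in C])-q).ravel()
r=least_squares(f,[.56,.165,1.75]);P=r.x;print("P",P,"res",f(P).round(2))
o,s,l,n=frame(*P)
red=((hsv[...,0]<8)|(hsv[...,0]>172))&(hsv[...,1]>130)
blk=im.max(2)<60
out={}
for nm,m,(x0,x1,y0,y1) in(("pin",red,(225,270,180,220)),("bolt",blk,(384,424,176,216)),("first",im.max(2)<75,(308,345,85,125))):
    w=np.zeros(m.shape,np.uint8);w[y0:y1,x0:x1]=m[y0:y1,x0:x1]
    c=max(cv2.findContours(w,cv2.RETR_EXTERNAL,cv2.CHAIN_APPROX_NONE)[0],key=cv2.contourArea)
    e=cv2.fitEllipse(c);X=plane_hit(k,e[0],o+.006*n,n)[0];out[nm]=X
    print(nm,np.round(e[0],1),np.round(e[1],1),X.round(4),"face ab mm",((X-o)@s*1e3).round(2),((X-o)@l*1e3).round(2))
print("dist",np.linalg.norm(out["pin"]-out["bolt"]))
v=out["bolt"]-out["pin"];print("plate angle",np.arctan2(-(v@s),-(v@l))*-1)
p,T=k["p"],k["T"];print("tip proj",proj(k,[p+T@[0,0,.0533],p+T@[0,0,.0153],p-T@[0,0,.0367]]))
np.save("P.npy",P)
E
```

```text
corners [[173.7, 53.1], [481.2, 56.0], [449.0, 242.2], [187.4, 238.3]]
P [0.55488126 0.16774254 1.7335146 ] res [-0.96 -0.65  1.   -0.71  0.81  0.52 -0.9   0.58]
pin [246.4 200.1] [28.3 29.5] [0.5001 0.1231 0.0816] face ab mm -37.16 61.31
bolt [403.5 195.8] [27.9 30.9] [0.6269 0.1487 0.0844] face ab mm -31.66 -68.03
first [325.7 104.3] [20.1 20.9] [0.5503 0.1988 0.12  ] face ab mm 39.65 -0.54
dist 0.1294594166668666
plate angle 0.04250343608174301
tip proj [[279.19684207 234.71712353]
 [279.24585112 263.40387562]
 [279.35983667 330.29611494]]
```

```bash
cat > go.py <<'E'
# go.py a b h tiplen : tool deltas to bring tip to face coords (mm), and orientation error
import sys
from stand import *
a,b,h,tl=[float(x)/1e3 for x in sys.argv[1:5]]
P=np.load("P.npy");o,s,l,n=frame(*P);p,T=tool();st=env.get_state()
Td=np.c_[s,np.cross(-n,s),-n]
print("clock",st["clock"],"F",np.round(st["wrist_force"],1),"F in s,l,n",(np.array([s,l,n])@st["wrist_force"]).round(1),"gap",round(st["finger_gap"],4))
rv=R.from_matrix(T.T@Td).as_rotvec();print("rot units",(rv/(2*np.pi)).round(4))
tip=p+T@[0,0,tl];e=tip-o;print("tip now a,b,h mm",(e@s*1e3).round(2),(e@l*1e3).round(2),(e@n*1e3).round(2))
tgt=face(P,a,b,h)+n*tl  # TCP target with Td
print("after-rot tool delta units",(Td.T@(tgt-p)/.02).round(3))
E
python3 go.py -36.2 63.2 16 53.3
```

```text
clock 7.85 F [-0.7 -0.  -0.4] F in s,l,n [-0.1  0.7 -0.4] gap 0.0122
rot units [-0.0013  0.0004  0.0023]
tip now a,b,h mm -30.51 33.3 98.61
after-rot tool delta units [-0.292 -1.517  4.131]
```

>>> arm_command --rows '[{"delta_pos": [0, 0, 0], "rot": [-0.0013, 0.0004, 0.0023], "fingers": 1}, {"delta_pos": [-0.073, -0.38, 0], "rot": [0, 0, 0], "fingers": 1}, {"delta_pos": [-0.073, -0.38, 0], "rot": [0, 0, 0], "fingers": 1}, {"delta_pos": [-0.073, -0.38, 0.63], "rot": [0, 0, 0], "fingers": 1}, {"delta_pos": [-0.073, -0.38, 0.7], "rot": [0, 0, 0], "fingers": 1}, {"delta_pos": [0, 0, 0.7], "rot": [0, 0, 0], "fingers": 1}, {"delta_pos": [0, 0, 0.7], "rot": [0, 0, 0], "fingers": 1}, {"delta_pos": [0, 0, 0.7], "rot": [0, 0, 0], "fingers": 1}, {"delta_pos": [0, 0, 0.7], "rot": [0, 0, 0], "fingers": 1}, {"delta_pos": [0, 0, 0], "rot": [0, 0, 0], "fingers": 1}, {"delta_pos": [0, 0, 0], "rot": [0, 0, 0], "fingers": 1}]'

```text
clock: 8.95
tcp_pos: [0.5025, 0.0927, 0.1374]
orientation: [-0.198, 0.625, 0.736, 0.168]
wrist_force: [-0.0, -0.9, -0.0]
finger_gap: 0.0122
```

```bash
python3 go.py -36.2 63.2 16 53.3; python3 look.py w4 | head -1; python3 - <<'E'
import cv2;im=cv2.imread("pics/w4.png");cv2.imwrite("pics/w4c.png",cv2.resize(im[150:350,180:380],(600,600),interpolation=cv2.INTER_CUBIC))
E
```

```text
clock 8.95 F [-0.  -0.9 -0. ] F in s,l,n [-0.8  0.2  0.4] gap 0.0122
rot units [-0.0001 -0.0002  0.0001]
tip now a,b,h mm -35.57 63.87 16.19
after-rot tool delta units [-0.028  0.032  0.01 ]
8.95 [-0.257  0.367 -0.228  1.208  0.475  1.094] [0.5025 0.0927 0.1374] F [-0.  -0.9 -0. ] gap 0.012221147736401811
```

View pics/w4c.png

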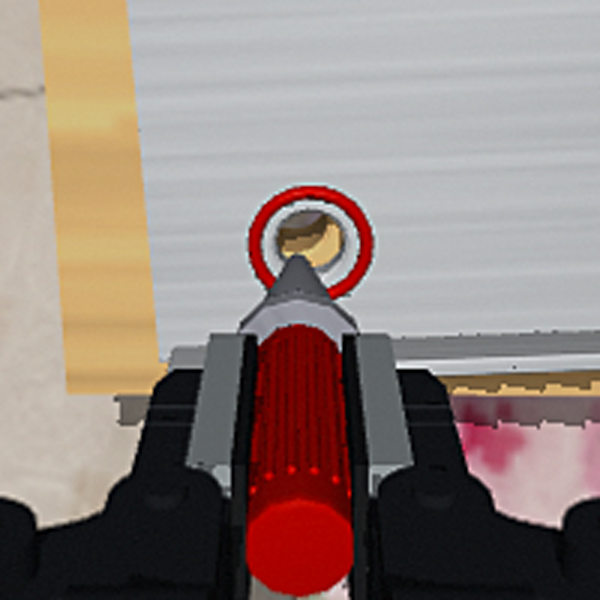

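The pin tip is at about (279,236) px in the full frame, with the ring centre at about (284,231). The board hole shows through the ring offset up and left. I'll check with numbers at this close range.

```bash
python3 - <<'E'
from stand import *
k=np.load("pics/w4k.npz");im=cv2.imread("pics/w4.png");hsv=cv2.cvtColor(im,cv2.COLOR_BGR2HSV)
P=np.load("P.npy");o,s,l,n=frame(*P)
red=((hsv[...,0]<8)|(hsv[...,0]>172))&(hsv[...,1]>130)
w=np.zeros(red.shape,np.uint8);w[205:252,255:310]=red[205:252,255:310]
c=max(cv2.findContours(w,cv2.RETR_EXTERNAL,cv2.CHAIN_APPROX_NONE)[0],key=cv2.contourArea)
pts=c[:,0][c[:,0,1]<242];e=cv2.fitEllipse(pts[(pts[:,1]<240)&((pts[:,0]<272)|(pts[:,0]>296)|(pts[:,1]<225))]);print(e)
X=plane_hit(k,e[0],o+.006*n,n)[0];print("ring ab",(X-o)@s*1e3,(X-o)@l*1e3)
p,T=k["p"],k["T"];print("tip proj",proj(k,p+T@[0,0,.0533]),"board hole proj",proj(k,face(P,-.035,.065)), "plate hole .0425",proj(k,face(P,-.0378,.0618,.006)))
E
```

```text
((283.02325439453125, 230.2637939453125), (34.275733947753906, 38.21940612792969), 87.8017807006836)
ring ab -36.57984712744972 61.54547288752411
tip proj [[279.20094141 234.75594447]] board hole proj [[277.38922861 224.52196056]] plate hole .0425 [[282.59913337 232.14070854]]
```

>>> arm_command --rows '[{"delta_pos": [0, 0, 0.25], "rot": [0, 0, 0], "fingers": 1}, {"delta_pos": [0, 0, 0.25], "rot": [0, 0, 0], "fingers": 1}, {"delta_pos": [0, 0, 0.25], "rot": [0, 0, 0], "fingers": 1}, {"delta_pos": [0, 0, 0.25], "rot": [0, 0, 0], "fingers": 1}, {"delta_pos": [0.01, -0.02, 0.2], "rot": [0, 0, 0], "fingers": 1}, {"delta_pos": [0.01, -0.02, 0.2], "rot": [0, 0, 0], "fingers": 1}, {"delta_pos": [0, 0, 0], "rot": [0, 0, 0], "fingers": 1}]' --squeeze 100

```text
clock: 9.7
tcp_pos: [0.5, 0.1068, 0.1125]
orientation: [-0.198, 0.625, 0.736, 0.168]
wrist_force: [1.3, 0.4, -0.5]
finger_gap: 0.0118
```

```bash
python3 go.py -35 65 -31 53.3
```

```text
clock 9.7 F [ 1.3  0.4 -0.5] F in s,l,n [-0.  -1.3 -0.6] gap 0.0118
rot units [-0.     -0.0003  0.0001]
tip now a,b,h mm -35.49 63.98 -12.49
after-rot tool delta units [ 0.03  -0.051  0.925]
```

>>> arm_command --rows '[{"delta_pos": [0.01, -0.02, 0.15], "rot": [0, 0, 0], "fingers": 1}, {"delta_pos": [0.01, -0.02, 0.15], "rot": [0, 0, 0], "fingers": 1}, {"delta_pos": [0, 0, 0.15], "rot": [0, 0, 0], "fingers": 1}, {"delta_pos": [0, 0, 0.1], "rot": [0, 0, 0], "fingers": 1}, {"delta_pos": [0, 0, 0], "rot": [0, 0, 0], "fingers": 1}]'

```text
clock: 10.2
tcp_pos: [0.4984, 0.1128, 0.1037]
orientation: [-0.198, 0.625, 0.736, 0.169]
wrist_force: [3.2, 3.7, 1.4]
finger_gap: 0.0118
```

```bash
python3 go.py -35 65 -31 53.3
```

```text
clock 10.2 F [3.2 3.7 1.4] F in s,l,n [ 3.4 -3.7 -0.3] gap 0.0118
rot units [ 0.0001 -0.0004  0.0001]
tip now a,b,h mm -34.52 64.64 -23.2
after-rot tool delta units [-0.017 -0.017  0.39 ]
```

>>> arm_command --rows '[{"delta_pos": [0.015, 0.01, 0.1], "rot": [0, 0, 0], "fingers": 1}, {"delta_pos": [0, 0, 0.1], "rot": [0, 0, 0], "fingers": 1}, {"delta_pos": [0, 0, 0], "rot": [0, 0, 0], "fingers": 1}]'

```text
clock: 10.5
tcp_pos: [0.4978, 0.115, 0.1003]
orientation: [-0.198, 0.625, 0.736, 0.168]
wrist_force: [1.5, 4.2, 3.1]
finger_gap: 0.0119
```

```bash
python3 go.py -35 65 -31 53.3
```

```text
clock 10.5 F [1.5 4.2 3.1] F in s,l,n [ 4.9 -2.1  0.7] gap 0.0119
rot units [-0.0001 -0.0004  0.0001]
tip now a,b,h mm -34.23 64.85 -27.29
after-rot tool delta units [-0.031 -0.009  0.186]
```

>>> arm_command --rows '[{"delta_pos": [0.02, 0.005, 0.08], "rot": [0, 0, 0], "fingers": 1}, {"delta_pos": [0.01, 0, 0.08], "rot": [0, 0, 0], "fingers": 1}, {"delta_pos": [0, 0, 0.08], "rot": [0, 0, 0], "fingers": 1}, {"delta_pos": [0, 0, 0], "rot": [0, 0, 0], "fingers": 1}]'

```text
clock: 10.9
tcp_pos: [0.4974, 0.1176, 0.0962]
orientation: [-0.198, 0.625, 0.736, 0.168]
wrist_force: [1.2, 3.8, 3.5]
finger_gap: 0.012
```

```bash
python3 go.py -35 65 -32 53.3; python3 look.py w5|head -1; python3 - <<'E'
import cv2;im=cv2.imread("pics/w5.png");cv2.imwrite("pics/w5c.png",cv2.resize(im[130:330,180:480],(798,532),interpolation=cv2.INTER_CUBIC))
E
```

```text
clock 10.9 F [1.2 3.8 3.5] F in s,l,n [ 4.8 -1.8  1.3] gap 0.012
rot units [-0.0001 -0.0003  0.    ]
tip now a,b,h mm -34.1 64.9 -32.22
after-rot tool delta units [-0.04  -0.007 -0.011]
10.9 [-0.213  0.388 -0.308  1.085  0.485  1.143] [0.4974 0.1176 0.0962] F [1.2 3.8 3.5] gap 0.011985463963239623
```

View pics/w5c.png

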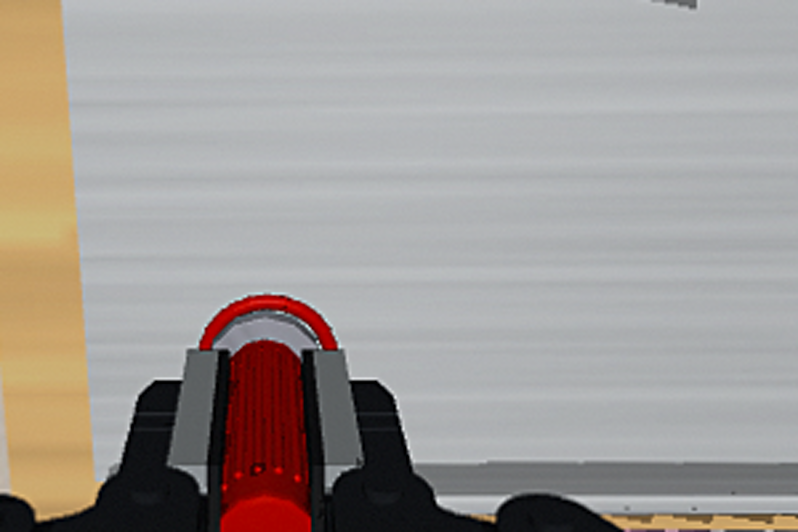

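The pin is nearly home, with the collar just over the ring. I'll press until it seats.

>>> arm_command --rows '[{"delta_pos": [0, 0, 0.05], "rot": [0, 0, 0], "fingers": 1}, {"delta_pos": [0, 0, 0.05], "rot": [0, 0, 0], "fingers": 1}, {"delta_pos": [0, 0, 0], "rot": [0, 0, 0], "fingers": 1}]'

```text
clock: 11.25
tcp_pos: [0.4975, 0.1179, 0.0957]
orientation: [-0.198, 0.625, 0.736, 0.168]
wrist_force: [-2.0, -1.5, 14.1]
finger_gap: 0.0117
```

```bash
python3 go.py -35 65 -32 53.3
```

```text
clock 11.25 F [-2.  -1.5 14.1] F in s,l,n [ 6.1  2.2 12.8] gap 0.0117
rot units [ 0.     -0.0002 -0.    ]
tip now a,b,h mm -34.15 64.7 -32.72
after-rot tool delta units [-0.04  -0.015 -0.036]
```

>>> arm_command --rows '[{"delta_pos": [0, 0, 0], "rot": [0, 0, 0], "fingers": 0.4}, {"delta_pos": [0, 0, 0], "rot": [0, 0, 0], "fingers": 0.4}, {"delta_pos": [0, 0, 0], "rot": [0, 0, 0], "fingers": 0.4}, {"delta_pos": [0, 0, 0], "rot": [0, 0, 0], "fingers": 0.4}, {"delta_pos": [0, 0, 0], "rot": [0, 0, 0], "fingers": 0.4}, {"delta_pos": [0, 0, -0.3], "rot": [0, 0, 0], "fingers": 0.4}, {"delta_pos": [0, 0, -0.6], "rot": [0, 0, 0], "fingers": 0.4}, {"delta_pos": [0, 0, -1], "rot": [0, 0, 0], "fingers": 0.4}, {"delta_pos": [0, 0, -1], "rot": [0, 0, 0], "fingers": 0.2}, {"delta_pos": [0, 0, -1], "rot": [0, 0, 0], "fingers": 0}, {"delta_pos": [0, 0, -1], "rot": [0, 0, 0], "fingers": 0}, {"delta_pos": [0, 0.8, -1], "rot": [0, 0, 0], "fingers": 0}, {"delta_pos": [0, 0.8, -0.5], "rot": [0, 0, 0], "fingers": 0}, {"delta_pos": [0, 0, 0], "rot": [0, 0, 0], "fingers": 0}, {"delta_pos": [0, 0, 0], "rot": [0, 0, 0], "fingers": 0}]'

```text
clock: 12.75
tcp_pos: [0.5392, 0.0601, 0.2052]
orientation: [-0.198, 0.625, 0.736, 0.168]
wrist_force: [-0.4, 0.6, -0.4]
finger_gap: 0.0856
```

```bash
python3 look.py w6
```

```text
12.75 [-0.296  0.399 -0.005  1.419  0.466  1.052] [0.5392 0.0601 0.2052] F [-0.4  0.6 -0.4] gap 0.08562715355800396
[[-0.14, 0.987, -0.082], [0.854, 0.162, 0.495], [0.501, -0.001, -0.865]]
```

View pics/w6.png

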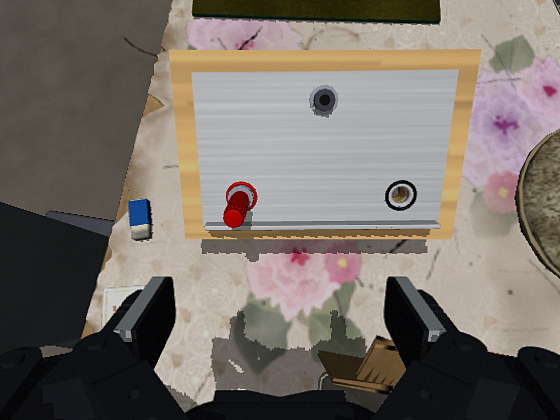

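Pin seated with its handle end at (235,216); the plate is now parallel to the board and the black ring is at (401,195), with the hole open. I'll measure again and plan the pick-up of the bolt.

```bash
python3 - <<'E'
from stand import *
P=np.load("P.npy");o,s,l,n=frame(*P)
k=np.load("pics/w6k.npz");im=cv2.imread("pics/w6.png")
m=im.max(2)<60
for nm,m,(x0,x1,y0,y1) in(("bolt",m,(381,421,175,215)),("first",im.max(2)<75,(306,343,80,120))):
    w=np.zeros(m.shape,np.uint8);w[y0:y1,x0:x1]=m[y0:y1,x0:x1]
    c=max(cv2.findContours(w,cv2.RETR_EXTERNAL,cv2.CHAIN_APPROX_NONE)[0],key=cv2.contourArea)
    e=cv2.fitEllipse(c);X=plane_hit(k,e[0],o+.006*n,n)[0];print(nm,np.round(e[0],1),np.round(e[1],1),X.round(4),"ab",((X-o)@s*1e3).round(2),((X-o)@l*1e3).round(2))
p,T=tool();print(p)
# pick: vertical tool, tool x=+y world, y=+x
Td=np.c_[[0,1,0],[1,0,0],[0,0,-1]];print("rot",R.from_matrix(T.T@Td).as_rotvec()/(2*np.pi))
print("delta then",Td.T@(np.array([.4325,-.199,.0603])-p)/.02)
E
```

```text
bolt [400.4 195. ] [28.1 31.9] [0.6246 0.1463 0.0832] ab -34.03 -65.33
first [323.9 100. ] [20.6 21.7] [0.5504 0.1987 0.12  ] ab 39.62 -0.56
[0.538589   0.060366   0.20486313]
rot [-0.00708049 -0.08345287  0.02530595]
delta then [-12.96830002  -5.30444995   7.2281566 ]
```

>>> arm_command --rows '[{"delta_pos": [0, 0, 0], "rot": [-0.0014, -0.0167, 0.0051], "fingers": 0}, {"delta_pos": [0, 0, 0], "rot": [-0.0014, -0.0167, 0.0051], "fingers": 0}, {"delta_pos": [0, 0, 0], "rot": [-0.0014, -0.0167, 0.0051], "fingers": 0}, {"delta_pos": [0, 0, 0], "rot": [-0.0014, -0.0167, 0.0051], "fingers": 0}, {"delta_pos": [0, 0, 0], "rot": [-0.0014, -0.0167, 0.0051], "fingers": 0}, {"delta_pos": [-0.92, -0.38, 0], "rot": [0, 0, 0], "fingers": 0}, {"delta_pos": [-0.92, -0.38, 0], "rot": [0, 0, 0], "fingers": 0}, {"delta_pos": [-0.92, -0.38, 0], "rot": [0, 0, 0], "fingers": 0}, {"delta_pos": [-0.92, -0.38, 0], "rot": [0, 0, 0], "fingers": 0}, {"delta_pos": [-0.92, -0.38, 0], "rot": [0, 0, 0], "fingers": 0}, {"delta_pos": [-0.92, -0.38, 0], "rot": [0, 0, 0], "fingers": 0}, {"delta_pos": [-0.92, -0.38, 0], "rot": [0, 0, 0], "fingers": 0}, {"delta_pos": [-0.92, -0.38, 0], "rot": [0, 0, 0], "fingers": 0}, {"delta_pos": [-0.92, -0.38, 0], "rot": [0, 0, 0], "fingers": 0}, {"delta_pos": [-0.92, -0.38, 0], "rot": [0, 0, 0], "fingers": 0}, {"delta_pos": [-0.92, -0.38, 0], "rot": [0, 0, 0], "fingers": 0}, {"delta_pos": [-0.92, -0.38, 0], "rot": [0, 0, 0], "fingers": 0}, {"delta_pos": [-0.92, -0.38, 0], "rot": [0, 0, 0], "fingers": 0}, {"delta_pos": [-0.92, -0.38, 0], "rot": [0, 0, 0], "fingers": 0}, {"delta_pos": [0, 0, 0], "rot": [0, 0, 0], "fingers": 0}]'

```text
clock: 14.8
tcp_pos: [0.431, -0.198, 0.2047]
orientation: [-0.0, 0.708, 0.706, -0.0]
wrist_force: [-0.6, 0.3, -0.5]
finger_gap: 0.0854
```

```bash
python3 look.py w7; python3 - <<'E'
from h import *
k=np.load("pics/w7k.npz");im=cv2.imread("pics/w7.png");d=np.load("pics/w7.npy")
c=proj(k,[[.4325,-.199,.097]])[0];print(c)
x0,y0=(c-30).astype(int)
m=np.zeros(im.shape[:2],np.uint8);m[y0:y0+60,x0:x0+60]=(im.max(2)<60)[y0:y0+60,x0:x0+60]
nn,L,st,_=cv2.connectedComponentsWithStats(m);i=1+st[1:,4].argmax();x,y,w,h,a=st[i];print(st[i])
bot=[np.nonzero(L[r]==i)[0][[0,-1]].tolist() for r in range(y+h-16,y+h,3)];print(bot)
wd=max(b[1]-b[0]+1 for b in bot);cx=np.mean([np.mean(b) for b in bot]);cy=y+h-.5-wd/2
X=pix2world(k,(cx,cy),z=.097)[0];print(cx,cy,X)
Td=np.c_[[0,1,0],[1,0,0],[0,0,-1]];p,T=tool();print("delta",Td.T@(np.array([X[0],X[1],.0603])-p)/.02)
E
```

```text
14.8 [-6.000e-01  1.300e-01 -2.540e-01  1.187e+00 -1.000e-03  9.750e-01] [ 0.431  -0.198   0.2047] F [-0.6  0.3 -0.5] gap 0.08537704395729355
[[0.004, 1.0, -0.001], [1.0, -0.004, -0.0], [-0.0, -0.001, -1.0]]
[281.35561614 209.88189901]
[270 188  24  35 646]
[[271, 292], [270, 293], [271, 292], [272, 291], [274, 288], [281, 282]]
281.4166666666667 210.5 [ 0.43254278 -0.19946938  0.097     ]
delta [-0.11892436  0.0534984   7.22327375]
```

>>> arm_command --rows '[{"delta_pos": [-0.05, 0.035, 0.8], "rot": [0, 0, 0], "fingers": 0}, {"delta_pos": [-0.05, 0.035, 0.8], "rot": [0, 0, 0], "fingers": 0}, {"delta_pos": [0, 0, 0.8], "rot": [0, 0, 0], "fingers": 0}, {"delta_pos": [0, 0, 0.8], "rot": [0, 0, 0], "fingers": 0}, {"delta_pos": [0, 0, 0.8], "rot": [0, 0, 0], "fingers": 0}, {"delta_pos": [0, 0, 0.8], "rot": [0, 0, 0], "fingers": 0}, {"delta_pos": [0, 0, 0.8], "rot": [0, 0, 0], "fingers": 0}, {"delta_pos": [0, 0, 0.8], "rot": [0, 0, 0], "fingers": 0}, {"delta_pos": [0, 0, 0.8], "rot": [0, 0, 0], "fingers": 0}, {"delta_pos": [0, 0, 0], "rot": [0, 0, 0], "fingers": 0.5}, {"delta_pos": [0, 0, 0], "rot": [0, 0, 0], "fingers": 1}, {"delta_pos": [0, 0, 0], "rot": [0, 0, 0], "fingers": 1}, {"delta_pos": [0, 0, 0], "rot": [0, 0, 0], "fingers": 1}, {"delta_pos": [0, 0, 0], "rot": [0, 0, 0], "fingers": 1}, {"delta_pos": [0, 0, 0], "rot": [0, 0, 0], "fingers": 1}, {"delta_pos": [0, 0, 0], "rot": [0, 0, 0], "fingers": 1}, {"delta_pos": [0, 0, 0], "rot": [0, 0, 0], "fingers": 1}, {"delta_pos": [0, 0, 0], "rot": [0, 0, 0], "fingers": 1}]' --squeeze 80

```text
clock: 16.65
tcp_pos: [0.4343, -0.1996, 0.0622]
orientation: [0.001, 0.708, 0.707, -0.0]
wrist_force: [-1.6, 0.6, 6.3]
finger_gap: 0.0142
```

>>> arm_command --rows '[{"delta_pos": [0, 0, -0.3], "rot": [0, 0, 0], "fingers": 1}, {"delta_pos": [0, 0, -0.7], "rot": [0, 0, 0], "fingers": 1}, {"delta_pos": [0, 0, -1], "rot": [0, 0, 0], "fingers": 1}, {"delta_pos": [0, 0, -1], "rot": [0, 0, 0], "fingers": 1}, {"delta_pos": [0, 0, -1], "rot": [0, 0, 0], "fingers": 1}, {"delta_pos": [0, 0, -1], "rot": [0, 0, 0], "fingers": 1}, {"delta_pos": [0, 0, -1], "rot": [0, 0, 0], "fingers": 1}, {"delta_pos": [0, 0, -1], "rot": [0, 0, 0], "fingers": 1}, {"delta_pos": [0, 0, -1], "rot": [0, 0, 0], "fingers": 1}, {"delta_pos": [0, 0, -1], "rot": [0, 0, 0], "fingers": 1}, {"delta_pos": [0, 0, -1], "rot": [0, 0, 0], "fingers": 1}, {"delta_pos": [0, 0, -1], "rot": [0, 0, 0], "fingers": 1}]'

```text
clock: 17.85
tcp_pos: [0.4341, -0.1991, 0.2825]
orientation: [0.001, 0.708, 0.707, 0.0]
wrist_force: [0.0, -0.4, -1.6]
finger_gap: 0.0142
```

>>> arm_command --rows '[{"delta_pos": [0.96, 0.77, 0], "rot": [0, 0, 0], "fingers": 1}, {"delta_pos": [0.96, 0.77, 0], "rot": [0, 0, 0], "fingers": 1}, {"delta_pos": [0.96, 0.77, 0], "rot": [0, 0, 0], "fingers": 1}, {"delta_pos": [0.96, 0.77, 0], "rot": [0, 0, 0], "fingers": 1}, {"delta_pos": [0.96, 0.77, 0], "rot": [0, 0, 0], "fingers": 1}, {"delta_pos": [0.96, 0.77, 0], "rot": [0, 0, 0], "fingers": 1}, {"delta_pos": [0.96, 0.77, 0], "rot": [0, 0, 0], "fingers": 1}, {"delta_pos": [0.96, 0.77, 0], "rot": [0, 0, 0], "fingers": 1}, {"delta_pos": [0.96, 0.77, 0], "rot": [0, 0, 0], "fingers": 1}, {"delta_pos": [0.96, 0.77, 0], "rot": [0, 0, 0], "fingers": 1}, {"delta_pos": [0.96, 0.77, 0], "rot": [0, 0, 0], "fingers": 1}, {"delta_pos": [0.96, 0.77, 0], "rot": [0, 0, 0], "fingers": 1}, {"delta_pos": [0.96, 0.77, 0], "rot": [0, 0, 0], "fingers": 1}, {"delta_pos": [0, 0, 0], "rot": [0.0014, 0.0167, -0.0051], "fingers": 1}, {"delta_pos": [0, 0, 0], "rot": [0.0014, 0.0167, -0.0051], "fingers": 1}, {"delta_pos": [0, 0, 0], "rot": [0.0014, 0.0167, -0.0051], "fingers": 1}, {"delta_pos": [0, 0, 0], "rot": [0.0014, 0.0167, -0.0051], "fingers": 1}, {"delta_pos": [0, 0, 0], "rot": [0.0014, 0.0167, -0.0051], "fingers": 1}, {"delta_pos": [0, 0, 0], "rot": [0, 0, 0], "fingers": 1}]'

```text
clock: 19.75
tcp_pos: [0.6348, 0.0474, 0.2786]
orientation: [-0.2, 0.627, 0.734, 0.167]
wrist_force: [0.3, -0.9, -0.9]
finger_gap: 0.0141
```

```bash
python3 go.py -34.1 -65.2 16 55.2; python3 -c "
from h import *;print(env.get_state()['joint_pos'])"
```

```text
clock 19.75 F [ 0.3 -0.9 -0.9] F in s,l,n [-1.3 -0.2 -0.3] gap 0.0141
rot units [-0.0004 -0.0006 -0.0009]
tip now a,b,h mm -22.07 -59.18 169.6
after-rot tool delta units [-0.591  0.293  7.68 ]
[-0.27269609  0.57878186  0.4609972   1.69645337  0.47244704  1.08150594]
```

>>> arm_command --rows '[{"delta_pos": [0, 0, 0], "rot": [-0.0004, -0.0006, -0.0009], "fingers": 1}, {"delta_pos": [-0.2, 0.1, 0.8], "rot": [0, 0, 0], "fingers": 1}, {"delta_pos": [-0.2, 0.1, 0.8], "rot": [0, 0, 0], "fingers": 1}, {"delta_pos": [-0.19, 0.09, 0.8], "rot": [0, 0, 0], "fingers": 1}, {"delta_pos": [0, 0, 0.8], "rot": [0, 0, 0], "fingers": 1}, {"delta_pos": [0, 0, 0.8], "rot": [0, 0, 0], "fingers": 1}, {"delta_pos": [0, 0, 0.8], "rot": [0, 0, 0], "fingers": 1}, {"delta_pos": [0, 0, 0.8], "rot": [0, 0, 0], "fingers": 1}, {"delta_pos": [0, 0, 0.8], "rot": [0, 0, 0], "fingers": 1}, {"delta_pos": [0, 0, 0.8], "rot": [0, 0, 0], "fingers": 1}, {"delta_pos": [0, 0, 0.48], "rot": [0, 0, 0], "fingers": 1}, {"delta_pos": [0, 0, 0], "rot": [0, 0, 0], "fingers": 1}, {"delta_pos": [0, 0, 0], "rot": [0, 0, 0], "fingers": 1}]'

```text
clock: 21.05
tcp_pos: [0.6302, 0.1171, 0.1435]
orientation: [-0.195, 0.623, 0.739, 0.168]
wrist_force: [0.8, -1.0, 0.0]
finger_gap: 0.0141
```

```bash
python3 go.py -34.1 -65.2 16 55.2; python3 look.py w8 | head -1; python3 - <<'E'
from stand import *
im=cv2.imread("pics/w8.png");cv2.imwrite("pics/w8c.png",cv2.resize(im[150:350,180:380],(600,600),interpolation=cv2.INTER_CUBIC))
k=np.load("pics/w8k.npz");P=np.load("P.npy");p,T=k["p"],k["T"]
print("foot",proj(k,p+T@[0,0,.0552]),"foot uphill/left edge",proj(k,[p+T@[.003,0,.0552],p+T@[0,-.003,.0552],p+T@[0,.003,.0552]]).round(1).tolist(),"hole exp",proj(k,[face(P,-.0341,-.0652,.006),face(P,-.0271,-.0652,.006)]))
E
```

```text
clock 21.05 F [ 0.8 -1.   0. ] F in s,l,n [-1.  -0.6  0.6] gap 0.0141
rot units [0.0005 0.0005 0.0012]
tip now a,b,h mm -29.79 -66.25 17.84
after-rot tool delta units [-0.224 -0.044  0.092]
21.05 [-0.169  0.573  0.127  1.306  0.49   1.187] [0.6302 0.1171 0.1435] F [ 0.8 -1.   0. ] gap 0.01407774241095646
foot [[279.2171992  233.60760487]] foot uphill/left edge [[279.2, 228.8], [274.1, 233.6], [284.3, 233.6]] hole exp [[277.41591701 233.17911761]
 [277.47446334 222.5345839 ]]
```

View pics/w8c.png

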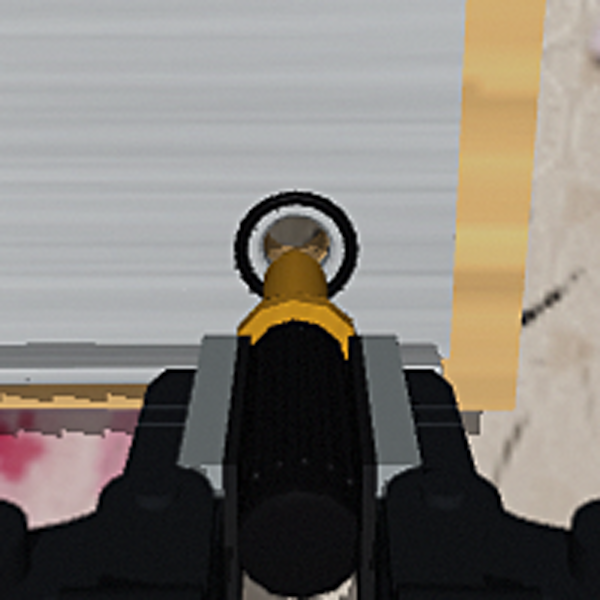

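The black ring is centred at about (279,233) full-frame and the foot's uphill rim is near row 233. I'll compare that with the predicted foot and collar outlines.

```bash
python3 - <<'E'
from stand import *
k=np.load("pics/w8k.npz");P=np.load("P.npy");p,T=k["p"],k["T"];o,s,l,n=frame(*P);im=cv2.imread("pics/w8.png")
for nm,r,z in(("foot",.003,.0552),("lead top",.006,.0452),("collar low",.0105,.0172),("collar hi",.0105,.0132),("knob top",.008,-.0348)):
    a=np.linspace(0,2*np.pi,60);q=proj(k,[p+T@[r*np.cos(t),r*np.sin(t),z] for t in a]);print(nm,"rows",q[:,1].min().round(1),q[:,1].max().round(1),"cols",q[:,0].min().round(1),q[:,0].max().round(1))
for r in range(228,256,2): print(r,[tuple(int(v) for v in im[r,c]) for c in (279,)], end=" ")
hsv=cv2.cvtColor(im,cv2.COLOR_BGR2HSV)
br=((hsv[...,0]>12)&(hsv[...,0]<28)&(hsv[...,1]>170)).astype(np.uint8)
print()
for r in range(230,262,2):
    c=np.nonzero(br[r,255:305])[0]; print(r,(255+c[0],255+c[-1]) if len(c) else None,end=" ")
m=np.zeros(br.shape,np.uint8);m[205:245,250:310]=(im.max(2)<60)[205:245,250:310]
c=max(cv2.findContours(m,cv2.RETR_EXTERNAL,cv2.CHAIN_APPROX_NONE)[0],key=cv2.contourArea)[:,0]
hull=c[(c[:,1]<240)];e=cv2.fitEllipse(hull);print(e);X=plane_hit(k,e[0],o+.006*n,n)[0];print("ring ab",(X-o)@s*1e3,(X-o)@l*1e3, hull[:,1].min(),hull[:,0].min(),hull[:,0].max())
E
```

```text
foot rows 228.8 238.4 cols 274.1 284.3
lead top rows 230.0 249.9 cols 268.5 290.0
collar low rows 241.6 281.2 cols 257.6 300.9
collar hi rows 244.9 285.2 cols 257.1 301.4
knob top rows 306.7 346.6 cols 256.3 302.5
228 [(69, 79, 86)] 230 [(74, 82, 90)] 232 [(40, 64, 83)] 234 [(17, 80, 116)] 236 [(20, 84, 122)] 238 [(18, 83, 121)] 240 [(21, 85, 124)] 242 [(21, 87, 125)] 244 [(19, 87, 125)] 246 [(21, 87, 127)] 248 [(20, 85, 122)] 250 [(23, 116, 165)] 252 [(28, 134, 187)] 254 [(31, 135, 189)] 
230 (np.int64(268), np.int64(268)) 232 None 234 (np.int64(274), np.int64(281)) 236 (np.int64(272), np.int64(284)) 238 (np.int64(270), np.int64(286)) 240 (np.int64(269), np.int64(286)) 242 (np.int64(268), np.int64(287)) 244 (np.int64(268), np.int64(288)) 246 (np.int64(268), np.int64(288)) 248 (np.int64(267), np.int64(289)) 250 (np.int64(268), np.int64(289)) 252 (np.int64(265), np.int64(291)) 254 (np.int64(263), np.int64(293)) 256 (np.int64(262), np.int64(296)) 258 (np.int64(260), np.int64(296)) 260 (np.int64(259), np.int64(297)) ((278.23663330078125, 231.820556640625), (33.413185119628906, 37.604591369628906), 88.10628509521484)
ring ab -33.19511065251819 -65.70401445121783 214 258 298
```

>>> arm_command --rows '[{"delta_pos": [-0.1, -0.02, 0], "rot": [0.0005, 0.0005, 0.0012], "fingers": 1}, {"delta_pos": [0, 0, 0.2], "rot": [0, 0, 0], "fingers": 1}, {"delta_pos": [0, 0, 0.2], "rot": [0, 0, 0], "fingers": 1}, {"delta_pos": [0, 0, 0.2], "rot": [0, 0, 0], "fingers": 1}, {"delta_pos": [0, 0, 0.1], "rot": [0, 0, 0], "fingers": 1}, {"delta_pos": [0, 0, 0.1], "rot": [0, 0, 0], "fingers": 1}, {"delta_pos": [0, 0, 0], "rot": [0, 0, 0], "fingers": 1}]' --squeeze 100

```text
clock: 21.8
tcp_pos: [0.6284, 0.1229, 0.1273]
orientation: [-0.198, 0.626, 0.736, 0.167]
wrist_force: [0.0, 0.3, -0.9]
finger_gap: 0.014
```

```bash
python3 go.py -31.8 -65.9 -6 55.2
```

```text
clock 21.8 F [ 0.   0.3 -0.9] F in s,l,n [-0.2 -0.1 -0.9] gap 0.014
rot units [-0.0002 -0.0002 -0.0003]
tip now a,b,h mm -32.4 -65.16 0.81
after-rot tool delta units [0.033 0.033 0.341]
```

>>> arm_command --rows '[{"delta_pos": [0.015, 0.015, 0.15], "rot": [0, 0, 0], "fingers": 1}, {"delta_pos": [0, 0, 0.15], "rot": [0, 0, 0], "fingers": 1}, {"delta_pos": [0, 0, 0.1], "rot": [0, 0, 0], "fingers": 1}, {"delta_pos": [0, 0, 0.1], "rot": [0, 0, 0], "fingers": 1}, {"delta_pos": [0, 0, 0], "rot": [0, 0, 0], "fingers": 1}]'

```text
clock: 22.3
tcp_pos: [0.6278, 0.1281, 0.1187]
orientation: [-0.198, 0.626, 0.736, 0.167]
wrist_force: [0.5, -0.3, -1.3]
finger_gap: 0.0138
```

```bash
python3 go.py -31.8 -65.9 -32 55.2
```

```text
clock 22.3 F [ 0.5 -0.3 -1.3] F in s,l,n [-1.  -0.4 -0.9] gap 0.0138
rot units [-0.0002 -0.0002 -0.0003]
tip now a,b,h mm -32.14 -65.42 -9.2
after-rot tool delta units [0.02 0.02 1.14]
```

>>> arm_command --rows '[{"delta_pos": [0, 0, 0.15], "rot": [0, 0, 0], "fingers": 1}, {"delta_pos": [0, 0, 0.15], "rot": [0, 0, 0], "fingers": 1}, {"delta_pos": [0, 0, 0.15], "rot": [0, 0, 0], "fingers": 1}, {"delta_pos": [0, 0, 0.15], "rot": [0, 0, 0], "fingers": 1}, {"delta_pos": [0, 0, 0], "rot": [0, 0, 0], "fingers": 1}]'

```text
clock: 22.8
tcp_pos: [0.6266, 0.1342, 0.1082]
orientation: [-0.198, 0.626, 0.736, 0.167]
wrist_force: [0.0, -0.1, -0.3]
finger_gap: 0.0136
```

```bash
python3 go.py -31.8 -65.9 -32 55.2
```

```text
clock 22.8 F [ 0.  -0.1 -0.3] F in s,l,n [-0.2 -0.  -0.3] gap 0.0136
rot units [-0.0003 -0.0002 -0.0003]
tip now a,b,h mm -32.11 -65.26 -21.43
after-rot tool delta units [0.019 0.027 0.529]
```

>>> arm_command --rows '[{"delta_pos": [0, 0, 0.15], "rot": [0, 0, 0], "fingers": 1}, {"delta_pos": [0, 0, 0.15], "rot": [0, 0, 0], "fingers": 1}, {"delta_pos": [0, 0, 0.12], "rot": [0, 0, 0], "fingers": 1}, {"delta_pos": [0, 0, 0.08], "rot": [0, 0, 0], "fingers": 1}, {"delta_pos": [0, 0, 0.05], "rot": [0, 0, 0], "fingers": 1}, {"delta_pos": [0, 0, 0], "rot": [0, 0, 0], "fingers": 1}]'

```text
clock: 23.4
tcp_pos: [0.626, 0.1394, 0.099]
orientation: [-0.198, 0.626, 0.736, 0.167]
wrist_force: [-0.3, -0.5, -0.6]
finger_gap: 0.0135
```

```bash
python3 go.py -31.8 -65.9 -32 55.2
```

```text
clock 23.4 F [-0.3 -0.5 -0.6] F in s,l,n [-0.7  0.4 -0.3] gap 0.0135
rot units [-0.0002 -0.0002 -0.0003]
tip now a,b,h mm -32.16 -65.55 -31.95
after-rot tool delta units [0.021 0.014 0.003]
```

Still free; pressing on until the collar meets the plate.

>>> arm_command --rows '[{"delta_pos": [0, 0, 0.05], "rot": [0, 0, 0], "fingers": 1}, {"delta_pos": [0, 0, 0.05], "rot": [0, 0, 0], "fingers": 1}, {"delta_pos": [0, 0, 0], "rot": [0, 0, 0], "fingers": 1}]'

```text
clock: 23.7
tcp_pos: [0.6263, 0.1399, 0.0985]
orientation: [-0.197, 0.626, 0.736, 0.168]
wrist_force: [-2.0, -2.3, 4.8]
finger_gap: 0.0138
```

```bash
python3 go.py -31.8 -65.9 -32 55.2
```

```text
clock 23.7 F [-2.  -2.3  4.8] F in s,l,n [0.7 2.4 5.1] gap 0.0138
rot units [ 0.0001 -0.0001 -0.0003]
tip now a,b,h mm -32.05 -66.02 -32.62
after-rot tool delta units [ 0.014 -0.005 -0.031]
```

>>> arm_command --rows '[{"delta_pos": [0, 0, 0.05], "rot": [0, 0, 0], "fingers": 1}, {"delta_pos": [0, 0, 0], "rot": [0, 0, 0], "fingers": 1}]'

```text
clock: 23.9
tcp_pos: [0.6265, 0.14, 0.0985]
orientation: [-0.197, 0.626, 0.736, 0.168]
wrist_force: [-2.0, -4.5, 9.9]
finger_gap: 0.0132
```

```bash
python3 go.py -31.8 -65.9 -32 55.2
```

```text
clock 23.9 F [-2.  -4.5  9.9] F in s,l,n [ 1.4  2.7 10.6] gap 0.0132
rot units [ 0.0002 -0.     -0.0003]
tip now a,b,h mm -31.98 -66.21 -32.73
after-rot tool delta units [ 0.009 -0.012 -0.036]
```

Seated (10.6 N along the normal, no further travel). Next: release, retreat and check.

>>> arm_command --rows '[{"delta_pos": [0, 0, 0], "rot": [0, 0, 0], "fingers": 0.4}, {"delta_pos": [0, 0, 0], "rot": [0, 0, 0], "fingers": 0.4}, {"delta_pos": [0, 0, 0], "rot": [0, 0, 0], "fingers": 0.4}, {"delta_pos": [0, 0, 0], "rot": [0, 0, 0], "fingers": 0.4}, {"delta_pos": [0, 0, 0], "rot": [0, 0, 0], "fingers": 0.4}, {"delta_pos": [0, 0, -0.3], "rot": [0, 0, 0], "fingers": 0.4}, {"delta_pos": [0, 0, -0.6], "rot": [0, 0, 0], "fingers": 0.4}, {"delta_pos": [0, 0, -1], "rot": [0, 0, 0], "fingers": 0.4}, {"delta_pos": [0, 0, -1], "rot": [0, 0, 0], "fingers": 0.4}, {"delta_pos": [0, 0, -1], "rot": [0, 0, 0], "fingers": 0.4}, {"delta_pos": [0, 0, -1], "rot": [0, 0, 0], "fingers": 0.4}, {"delta_pos": [0, -0.9, -0.8], "rot": [0, 0, 0], "fingers": 0.4}, {"delta_pos": [0, -0.9, -0.8], "rot": [0, 0, 0], "fingers": 0.4}, {"delta_pos": [0, -0.9, 0], "rot": [0, 0, 0], "fingers": 0.4}, {"delta_pos": [0, 0, 0], "rot": [0, 0, 0], "fingers": 0.4}, {"delta_pos": [0, 0, 0], "rot": [0, 0, 0], "fingers": 0.4}]'

```text
clock: 25.5
tcp_pos: [0.5837, 0.0674, 0.2101]
orientation: [-0.197, 0.626, 0.736, 0.168]
wrist_force: [1.2, 0.1, -0.5]
finger_gap: 0.0515
```

```bash
python3 look.py w9; python3 - <<'E'
from stand import *
k=np.load("pics/w9k.npz");d=np.load("pics/w9.npy");P=np.load("P.npy");o,s,l,n=frame(*P)
im=cv2.imread("pics/w9.png")
h=cv2.cvtColor(im,cv2.COLOR_BGR2HSV);red=((h[...,0]<8)|(h[...,0]>172))&(h[...,1]>130)
# end heights above face of depth points near each axis
vv,uu=np.mgrid[120:270,150:450];X=pix2world(k,np.c_[uu.ravel(),vv.ravel()],depth=d[vv,uu].ravel());e=X-o
A,B,H=e@s,e@l,e@n
for nm,b in(("pin",.065),("bolt",-.065)):
    q=np.hypot(A+.0345,B-b)<.013; 
    print(nm,"top h pct",np.percentile(H[q],[50,90,98])*1e3,"expect",6+52)
E
```

```text
25.5 [-0.263  0.474  0.125  1.455  0.474  1.09 ] [0.5837 0.0674 0.2101] F [ 1.2  0.1 -0.5] gap 0.05146406817926951
[[-0.139, 0.987, -0.08], [0.855, 0.16, 0.494], [0.5, -0.0, -0.866]]
pin top h pct [29.86190434 56.82672718 57.57253835] expect 58
bolt top h pct [36.01856208 56.92048865 57.59415828] expect 58
```

View pics/w9.png

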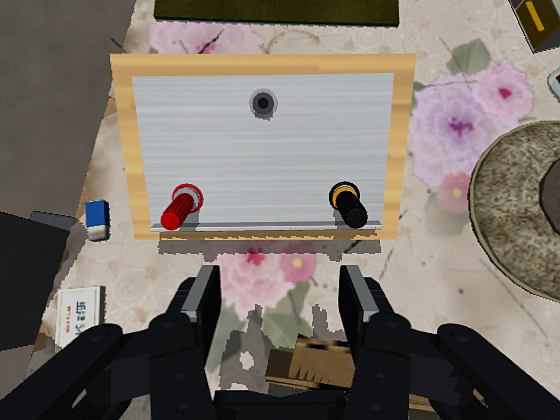

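Both stand home: the red handle end is at (171,219) and the black knob end at (355,215). Both tops are 57.6 mm above the face (58 expected), the plate is in line and the gripper is clear. Handing in.

```bash
python3 -c "
from workcell import env;print(env.hand_in(),env.get_state()['clock'])"
```

```text
the job is handed in; nothing more can be done
the job is handed in; nothing more can be done
```

The job is done and handed in. The drift pin went home first through the red-ringed hole and drew the plate into line. The bolt then went home in the black-ringed hole without catching.

**Last checks:**
- **Seating:** Each collar stopped on the plate, at about 13 N for the pin and 11 N for the bolt.
- **Depth:** After release, both handle tops measured 57.6 mm above the board face, against 58 mm expected.
- **Plate:** It started about 0.043 rad out of line. With the pin in, the black ring measured within about 1 mm of the board hole's nominal position.
- **Robot:** The gripper was clear of everything and the job finished at about 25.5 s. The highest wrist-force reading, taken at the end of each move, was about 14 N.
- **Bystanders:** The card box and eraser show no sign of being disturbed. I saw the red box only early on; it was out of view in the final picture, though the arm never went near it at low height.

**What disagreed:** The camera put the bolt's foot about 2 mm from where the arm's own position said it was. I aimed between the two, and the bolt went in without measurable side force. The pin had up to about 6 N of side force, uphill, until I let go. The first move call was also refused for missing keys, and one picture was wasted on it.

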